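# Drive the spring pin of a key fob home in the drift jig

## Robot

A 6-joint arm with a two-finger parallel gripper is mounted at the origin on a cart in front of the work surface, level with it; the furniture and walls round the work are solid. World frame = base frame: x ahead of the robot, y to its left, z up, the work surface at z = 0. Lengths are in m, angles in rad, forces in N, time in s.
With the tool pointing down it reaches from about 0.25 to 0.725 m from the base axis. Payload 4 kg.
Tool frame: the origin (TCP) lies at the very end of the fingers, on their centre line; the grasp point (between the pads) lies 19 mm behind it; z points along the fingers, y is the line along which they close (so a half turn about z gives the same grasp; the last joint's range is limited). The gripper opens to 85 mm and grips with 20 to 120 N. Pads are 22 mm wide; open, the fingers measure 114 mm over their backs; the gripper's body (76 mm by 85 mm) begins 54 mm behind the grasp point. The pads swing forward as they close: fully open they stand 13 mm farther back than shut.
Start: joints at [1.214, 0.241, 0.005, 1.335, 0, 1.571], TCP at [0.175, 0.469, 0.231] pointing down, gripper open.
Joint ranges: [-2.72, 2.72], [-1.05, 1.87], [-1.09, 1.28], [-1.99, 2.15], [-1.42, 1.44], [-3.14, 3.14]. Speed limits (rad/s): [2.79, 2.79, 3.14, 3.14, 3.14, 3.14].

## Interface

Orientations are given as a unit quaternion [x, y, z, w].
In Python, from workcell import * gives the robot as it stands. The module is installed in compiled form; this text tells all that it offers.
- The arm moves only by the tool send_rows, never from a script. Its argument "steps" is text: rows parted by semicolons, each of 7 numbers parted by spaces: the opening, from -1 (shut) to 1 (fully open), then the shift along the world's x, y, z in m, then the turn, a rotation vector about the world's x, y, z in rad. A call has exactly 5 rows; each row shifts and turns the commanded pose from where the row before left it; what a row does not reach is not made up. A row lasts 1/12 s, in which the tool goes at most 41.7 mm and 7.16 degrees, less where a joint would pass 70% of its speed; a pose out of reach is approached as far as the arm can. A call is refused whole if a number of a shift passes 0.0417 or a number of a turn 0.125, either way. A call with a gripper value outside its range is refused whole. The fingers move at their own pace and stop on an object; the grip force is fixed at half the most. Time passes only in rows, so rows that do not move let the fingers close, or fill a call up. It gives the time, the measured TCP pose, the force, the opening and the grip force at its end, in the units of the state.
- get_obs(): the state, without advancing time (a new reading comes with each control period).
- camera(name): name is "side" or "top" or "wrist"; returns a dict with "frame" (420x560x3 uint8, red, green, blue), "range_z" (420x560 float32, m along the optical axis (not along the pixel's ray), 0 where there is no reading), "camera_matrix" (3x3 intrinsics, pixels), "extrinsics" (4x4, takes a point from world to camera coordinates); the wrist camera has in their place "T_tool_cam" (4x4, takes a point from camera to tool coordinates, whose origin is the TCP and whose axes are the flange's). Camera axes: x right, y down, z forward; pixel columns grow to the right and rows downward; lengths in m; the calibration is good to about 2 mm. A picture is of the moment at which its call begins: read the wrist's pose just before it.
- job_done(): hands the job in; it is judged then, once.
The state is a dict: "clock": time; "joint_pos": joint angles; "joint_vel": joint speeds; "tau": joint torques, N m; "eef_pos": TCP position; "tool_rot": TCP orientation; "ft_force": force on the tool from outside, world axes, zero at the start; "ft_torque": the same for the moment, N m; "grip_width": finger opening in m; "grasp_force": force on a finger pad.
Only numpy, scipy, OpenCV 4.12 (cv2) and the standard library are available. Lean on these libraries where they do the work, as an engineer would, in place of code of your own. Each camera call takes 0.05 s, during which the arm holds its last target. There are 200 camera calls.

## Task

One of the three key fobs in the grey steel tray still has its spring pin standing out: lift that one out, leaving the other two in the tray, slide it bow first, pin upward, along the sloping bed of the green jig until the bow meets the end stop and the pin is under the sprung drift, and let go. Then take the mallet and knock the head of the drift down with one or more sharp blows until the pin is flush with the face of the fob. Leave the fob in the jig under the sprung-back drift and put the mallet down on the desk.

Things in the scene. Friction and masses are not known exactly. Their poses are not given: they have to be found in the camera images.
- fob_open: the fob to finish: aluminium slab 36 mm wide (x), 14 mm thick (z), with a steel wire bow 31 mm wide at its +y end. Origin: centre of its underside, 65 mm from the plain tail end (-y); the slab's +y end is a half round of 18 mm radius about the pin hole, up to y = +63, the bow ends at +91 mm. z points out of its upper face. 0.12 kg. Its +y end goes toward the jig's end stop
- fob_open_hole (a point): mouth of the pin hole in the upper face of that fob, 45 mm from its origin toward the bow, 14 mm above its underside; axes as the fob's
- pin (a joint): how far the 8 mm thick steel spring pin of that fob has been driven: 0 = standing 8 mm out of the upper face, 0.008 = flush. It stays where it is driven and needs about 5 N. At the start it stands 6 to 8 mm out
- fob_done1: a finished fob of the same make, pin flush, in the tray; same origin and axes
- fob_done2: a finished fob of the same make, pin flush, in the tray; same origin and axes
- tray: grey steel tray, fixed to the desk, 260 mm (x) by 200 mm (y), walls 4 mm thick and 30 mm high, floor 4 mm thick; origin: centre of its underside. The fobs lie on its floor side by side, 70 mm apart along its x, bows roughly toward its +y
- jig_bed: sloping bed of the green jig, fixed. Origin: point of the bed's surface under the drift, 64 mm above the desk; z = drift's axis, square to the bed, leaning 30 degrees from vertical toward the bed's low side (robot's right); x down the slope; y level, toward the end stop. A seated fob lies flat on the bed, its y along this y, its pin hole at x = 0, y = 0 to +3, z = 14 mm
- jig_stop (a point): middle of the end stop's face at bed level, 49 mm along jig_bed's y; the stop is 54 mm wide and 20 mm high. The end of the fob's bow (46 mm from its pin) meets it. Axes as jig_bed's
- jig_mouth (a point): middle of the mouth of the guide fences at bed level, at jig_bed y = -45 mm, axes as jig_bed's. The fences are 8 mm high and 42 mm apart from jig_bed y = -18 to +38 mm and flare open to 60 mm at the mouth. Beyond the mouth the bed plate is bare down to y = -108 mm (x from -58 to +38 mm), so that fingers can hold the fob's tail there
- jig_arm (a point): middle of the top of the C-frame's arm, on the drift's axis, 62 mm above the bed; axes as jig_bed's. The arm, 36 mm wide in y, spans jig_bed x = -58 to +18 and z = 36 to 62 mm (the bush round the drift to 65 mm); its column stands at x = -58 to -32 mm, 40 mm wide
- drift_head (a point): the drift's mushroom head; origin at the centre of its top (35 mm diameter, 14 mm high), axes as jig_bed's. At rest it is 100 mm above the bed along jig_bed's z
- drift (a joint): how far the drift (14 mm steel shank, flat nose, coil spring under its head) is pushed down: 0 = at rest, its nose 18 mm above the face of a seated fob; 0.018 = nose on the fob's face, pin flush. Spring 3 to 5 N; it springs back by itself
- mallet: mallet standing on one of its two white nylon faces. Origin: centre of its head. The head is a cylinder along its z, 90 mm long, faces 40 mm in diameter at z = +45 and -45 mm. The wooden handle runs along its -x from the head to 174 mm, 22 mm wide (y) and 26 mm high (z), centred on the x axis. Weighs about 0.4 kg, nearly all in the head; best gripped 60 to 75 mm from the origin
Things that resemble listed ones, but are neither listed nor needed, are in the scene too. Leave any yellow look-alike of the fob_open alone.

How it is judged:
By the outcome, as a careful person would: the job done as asked, in the order asked, and still so for the second after the job is handed in, with the robot touching nothing.
It also fails if it takes over 61 s, if anything falls off the work surface, if the arm or the gripper's body presses on something with over 40 N, if the wrist force passes 120 N, or if a joint passes its speed limit or range.

## Working session

There is one attempt and no reset: what is moved stays moved. The work goes in short steps, Python scripts to look and compute and a tool call to move; the robot and the scene stay as the last step left them, time stands still between calls to the robot, and variables do not carry over. Pictures are saved under pics/ and viewed, at most 10 in all, crops included, and the job is handed in when it is done.

Besides the shell and the picture viewer there is one more tool, called after "Request:" by a JSON object that holds its "fn" and its "kwargs". send_rows: Moves the arm, as the interface text tells. Its arguments: {"type":"object","properties":{"steps":{"type":"string"}},"required":["steps"]}

```bash
mkdir -p pics; ls
cat > h.py <<'E'
from workcell import *
import numpy as np, cv2
from scipy.spatial.transform import Rotation as R
def shot(n):
    o=get_obs(); c=camera(n); K=np.array(c["camera_matrix"])
    if n=="wrist":
        T=np.eye(4);T[:3,:3]=R.from_quat(o["tool_rot"]).as_matrix();T[:3,3]=o["eef_pos"]
        W=T@np.array(c["T_tool_cam"])
    else: W=np.linalg.inv(np.array(c["extrinsics"]))
    return c["frame"],c["range_z"],K,W
def cloud(d,K,W):
    v,u=np.mgrid[:d.shape[0],:d.shape[1]]
    p=np.stack([(u-K[0,2])/K[0,0]*d,(v-K[1,2])/K[1,1]*d,d],-1)
    return p@W[:3,:3].T+W[:3,3]
def ray(u,v,K,W,z):
    r=W[:3,:3]@np.array([(u-K[0,2])/K[0,0],(v-K[1,2])/K[1,1],1]); return W[:3,3]+r*(z-W[2,3])/r[2]
E
python3 - <<'E'
from h import *
for n in("top","side","wrist"):
    f,d,K,W=shot(n); np.savez(f"{n}0.npz",f=f,d=d,K=K,W=W)
    cv2.imwrite(f"pics/{n}0.png",f[:,:,::-1]); print(n,W.round(3),K.round(1))
o=get_obs();print(o)
E
```

```text
pics
top [[ 0.184 -0.921  0.344 -0.062]
 [-0.983 -0.17   0.071 -0.227]
 [-0.007 -0.351 -0.936  1.679]
 [ 0.     0.     0.     1.   ]] [[428.3   0.  279.8]
 [  0.  428.3 210. ]
 [  0.    0.    1. ]]
side [[-0.877 -0.308  0.368 -0.223]
 [-0.48   0.569 -0.668  1.156]
 [-0.004 -0.763 -0.647  1.345]
 [ 0.     0.     0.     1.   ]] [[519.5   0.  284.8]
 [  0.  519.5 205. ]
 [  0.    0.    1. ]]
wrist [[ 0.35   0.885  0.308  0.095]
 [ 0.937 -0.33  -0.117  0.498]
 [-0.001  0.33  -0.944  0.373]
 [ 0.     0.     0.     1.   ]] [[371.4   0.  281.1]
 [  0.  371.4 214.3]
 [  0.    0.    1. ]]
{'clock': 0.15, 'joint_pos': array([ 1.21400801e+00,  2.41242031e-01,  4.02927664e-03,  1.33521060e+00,
       -9.23633009e-06,  1.57078867e+00]), 'joint_vel': array([-0.00046016, -0.00076412,  0.00228448, -0.00201648, -0.00133183,
       -0.00028858]), 'tau': array([ 6.26874066e-05, -3.72635829e+01,  2.52637964e+01,  1.23711530e-02,
       -2.96270537e-05,  1.99752918e-06]), 'eef_pos': array([0.17446629, 0.46805558, 0.23061474]), 'tool_rot': array([ 1.77445617e-01,  9.84130271e-01, -8.01424252e-04, -1.39816135e-04]), 'ft_force': array([ 0.2147547 , -0.86230607, -0.01400066]), 'ft_torque': array([ 0.02831009,  0.01356614, -0.0037647 ]), 'grasp_force': 0.0, 'grip_width': 0.08549614609749231}
```

View pics/top0.png

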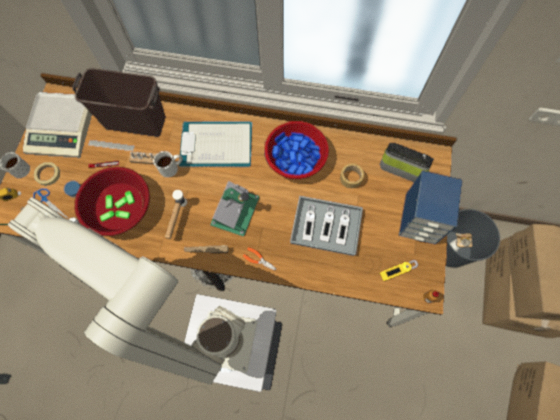

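View pics/side0.png

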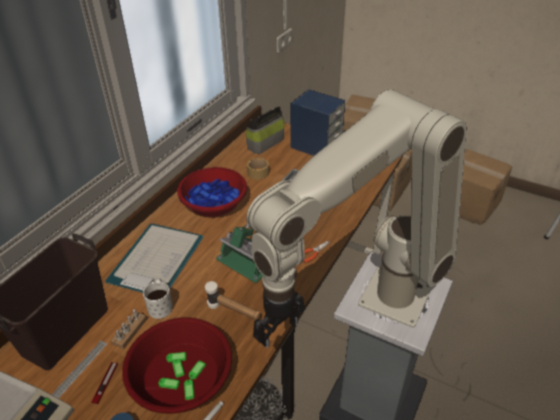

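Run:
```python
from h import *
z=np.load("top0.npz");f,d,K,W=[z[k] for k in "fdKW"]
P=cloud(d,K,W)
for n,(u,v) in dict(tray=(327,226),f1=(308,225),f2=(325,228),f3=(343,228),jig=(236,208),mhead=(178,196),mend=(170,237),yellow=(397,270)).items(): print(n,P[v,u].round(3))
c=cv2.resize(f[170:280,150:430],None,fx=2.85,fy=2.85,interpolation=cv2.INTER_CUBIC)
cv2.imwrite("pics/c0.png",c[:,:,::-1])
```

```text
tray [ 0.513 -0.303  0.021]
f1 [ 0.506 -0.226  0.013]
f2 [ 0.502 -0.296  0.023]
f3 [ 0.518 -0.369  0.014]
jig [0.508 0.072 0.059]
mhead [0.503 0.305 0.095]
mend [0.343 0.305 0.051]
yellow [ 0.383 -0.6    0.019]
```

View pics/c0.png

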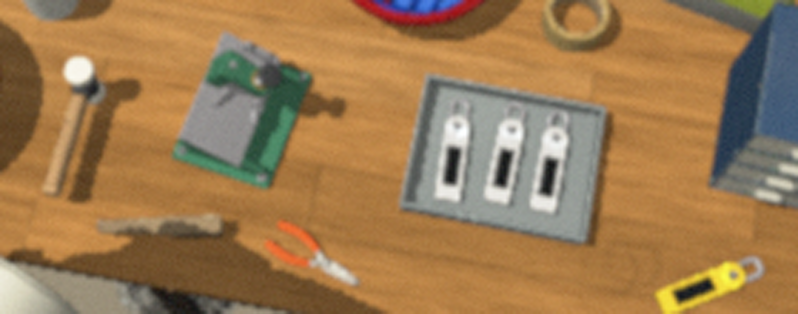

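Request:
{"fn": "send_rows", "kwargs": {"steps": "1 0.03 -0.019 0.0045 0 0 0.04;1 0.03 -0.019 0.0045 0 0 0.04;1 0.03 -0.019 0.0045 0 0 0.04;1 0.03 -0.019 0.0045 0 0 0.04;1 0.03 -0.019 0.0045 0 0 0.04"}}

```text
clock: 0.57
eef_pos: [0.3256, 0.3724, 0.2538]
tool_rot: [0.077, 0.997, -0.0, -0.0]
ft_force: [0.1, 1.2, -1.0]
grip_width: 0.085
grasp_force: 0.0
```

Request:
{"fn": "send_rows", "kwargs": {"steps": "1 0.03 -0.019 0.0045 0 0 0.04;1 0.03 -0.019 0.0045 0 0 0.04;1 0.03 -0.019 0.0045 0 0 0.04;1 0.025 -0.019 0.0045 0 0 0.036;1 0 0 0 0 0 0"}}

```text
clock: 0.98
eef_pos: [0.4439, 0.2943, 0.272]
tool_rot: [0.003, 1.0, -0.001, 0.001]
ft_force: [0.5, 0.5, 0.1]
grip_width: 0.0854
grasp_force: 0.0
```

Run:
```python
from h import *
o=get_obs();print(o["clock"],o["eef_pos"],o["joint_vel"])
f,d,K,W=shot("wrist"); np.savez("wm.npz",f=f,d=d,K=K,W=W); cv2.imwrite("pics/wm.png",f[:,:,::-1])
```

```text
0.9833 [0.44388515 0.29432113 0.27197387] [ 0.07094189 -0.02035977 -0.05233384  0.00181477  0.05833423  0.10336361]
```

Request:
{"fn": "send_rows", "kwargs": {"steps": "1 0 -0.04 0 0 0 0;1 0 -0.04 0 0 0 0;1 0 -0.04 0 0 0 0;1 0 -0.04 0 0 0 0;1 0 -0.04 0 0 0 0"}}

```text
clock: 1.45
eef_pos: [0.4383, 0.0969, 0.2714]
tool_rot: [-0.001, 1.0, 0.0, -0.0]
ft_force: [1.6, -0.4, 0.8]
grip_width: 0.0851
grasp_force: 0.0
```

Request:
{"fn": "send_rows", "kwargs": {"steps": "1 0 -0.02 0 0 0 0;1 0 0 0 0 0 0;1 0 0 0 0 0 0;1 0 0 0 0 0 0;1 0 0 0 0 0 0"}}

```text
clock: 1.87
eef_pos: [0.4394, 0.0789, 0.2716]
tool_rot: [-0.001, 1.0, 0.0, -0.0]
ft_force: [-0.1, -0.4, 0.1]
grip_width: 0.0852
grasp_force: 0.0
```

Run:
```python
from h import *
o=get_obs();print(o["clock"],o["eef_pos"],o["joint_vel"])
f,d,K,W=shot("wrist"); np.savez("wj.npz",f=f,d=d,K=K,W=W); cv2.imwrite("pics/wj.png",f[:,:,::-1])
```

```text
1.8667 [0.43943834 0.07890481 0.27163756] [ 0.00383185  0.00315368  0.00291803 -0.00179381 -0.0034245  -0.00184961]
```

Request:
{"fn": "send_rows", "kwargs": {"steps": "1 0.002 -0.04 0 0 0 0;1 0.002 -0.04 0 0 0 0;1 0.002 -0.04 0 0 0 0;1 0.002 -0.04 0 0 0 0;1 0.002 -0.04 0 0 0 0"}}

```text
clock: 2.33
eef_pos: [0.45, -0.1229, 0.2718]
tool_rot: [-0.001, 1.0, 0.0, 0.0]
ft_force: [1.2, -0.0, 0.8]
grip_width: 0.0853
grasp_force: 0.0
```

Request:
{"fn": "send_rows", "kwargs": {"steps": "1 0.002 -0.04 0 0 0 0;1 0.002 -0.04 0 0 0 0;1 0.002 -0.04 0 0 0 0;1 0.002 -0.04 0 0 0 0;1 0 0 0 0 0 0"}}

```text
clock: 2.75
eef_pos: [0.4582, -0.2878, 0.2704]
tool_rot: [0.003, 1.0, -0.001, -0.0]
ft_force: [0.1, 0.9, -0.5]
grip_width: 0.0855
grasp_force: 0.0
```

Run:
```python
from h import *
o=get_obs();print(o["clock"],o["eef_pos"],o["joint_vel"])
f,d,K,W=shot("wrist"); np.savez("wt.npz",f=f,d=d,K=K,W=W); cv2.imwrite("pics/wt.png",f[:,:,::-1])
```

```text
2.75 [ 0.45824287 -0.28783986  0.27036018] [ 0.07588474 -0.04670749 -0.07149417  0.0359265   0.06470294  0.06930164]
```

View pics/wt.png

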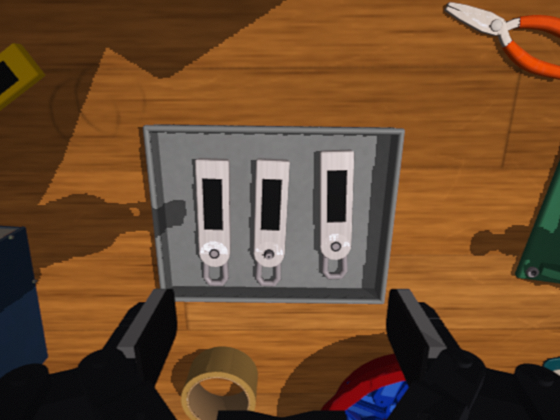

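View pics/wj.png

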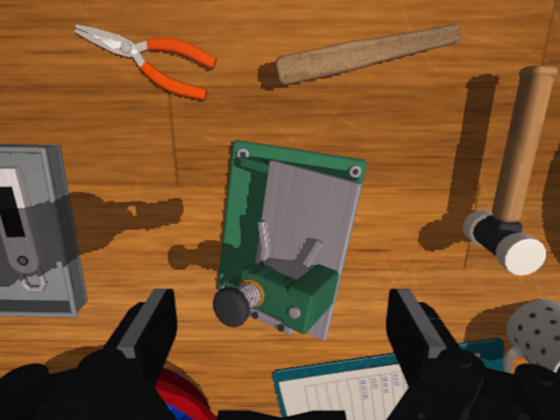

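Run:
```python
from h import *
z=np.load("wt.npz");f,d,K,W=[z[k] for k in "fdKW"]
cv2.imwrite("pics/ct.png",cv2.resize(f[215:295,180:370],None,fx=4.2,fy=4.2,interpolation=cv2.INTER_CUBIC)[:,:,::-1])
P=cloud(d,K,W)
for u,v in((214,253),(268,255),(335,246)):
    b=P[v-8:v+9,u-8:u+9,2]; print((u,v),"max z",(np.sort(b.ravel())[-12:]*1000).round(1)[::3],"med",np.median(b).round(4))
H=cv2.cvtColor(f,cv2.COLOR_RGB2HSV)
m=((H[...,2]>170)&(H[...,1]<50)).astype(np.uint8)
m[:125]=0;m[300:]=0;m[:,:145]=0;m[:,405:]=0
m=cv2.morphologyEx(m,cv2.MORPH_OPEN,np.ones((3,3)))
cs=cv2.findContours(m,cv2.RETR_EXTERNAL,cv2.CHAIN_APPROX_NONE)[0]
for c in cs:
    if cv2.contourArea(c)<500: continue
    p=np.array([ray(u,v,K,W,.018)[:2] for u,v in c[:,0]])
    r=cv2.minAreaRect((p*1000).astype(np.float32)); print("rect",np.round(r[0],1),np.round(r[1],1),round(r[2],1), c[:,0].min(0),c[:,0].max(0))
for u,v in((214,253),(268,255),(335,246)): print("hole at z=.018",ray(u,v,K,W,.018).round(4))
print("tray corners z.03",[ray(u,v,K,W,.03)[:2].round(3).tolist() for u,v in((145,127),(403,130),(385,300),(162,300))])
```

```text
(214, 253) max z [20.2 20.2 20.4 20.7] med 0.0186
(268, 255) max z [26.3 26.6 26.7 27.2] med 0.0188
(335, 246) max z [ 20.2  20.4  20.7 413.3] med 0.0187
rect [ 513.  -300.6] [ 34.7 126.3] 86.9 [255 161] [288 266]
rect [ 512.3 -365.4] [ 34.9 126.5] 87.8 [196 160] [229 266]
rect [ 503.9 -226.9] [126.4  34.6] 1.4 [321 152] [353 259]
hole at z=.018 [ 0.5585 -0.3677  0.018 ]
hole at z=.018 [ 0.5614 -0.3045  0.018 ]
hole at z=.018 [ 0.5503 -0.2265  0.018 ]
tray corners z.03 [[0.413, -0.426], [0.417, -0.165], [0.615, -0.166], [0.614, -0.431]]
```

View pics/ct.png

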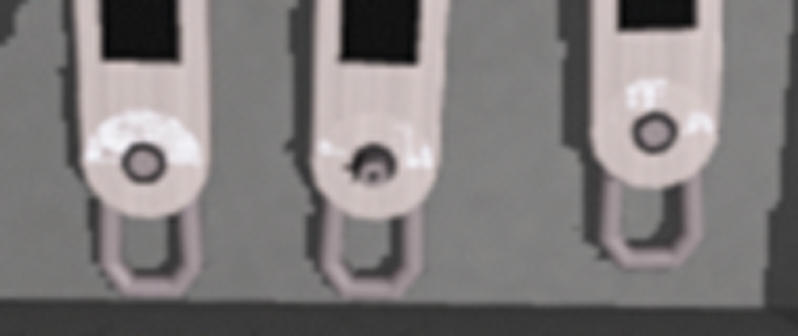

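Request:
{"fn": "send_rows", "kwargs": {"steps": "0.13 0.003 -0.002 -0.034 0 0 -0.0104;0.13 0.003 -0.002 -0.034 0 0 -0.0104;0.13 0.003 -0.002 -0.034 0 0 -0.0104;0.13 0.003 -0.002 -0.034 0 0 -0.0104;0.13 0.003 -0.002 -0.034 0 0 -0.0104"}}

```text
clock: 3.22
eef_pos: [0.4735, -0.2902, 0.1005]
tool_rot: [0.025, 1.0, 0.0, 0.0]
ft_force: [0.8, -0.9, -1.5]
grip_width: 0.0484
grasp_force: 0.0
```

Request:
{"fn": "send_rows", "kwargs": {"steps": "0.13 0 0 0 0 0 0;0.13 0 0 0 0 0 0;0.13 0 0 0 0 0 0;0.13 0 0 0 0 0 0;0.13 0 0 0 0 0 0"}}

```text
clock: 3.63
eef_pos: [0.4744, -0.293, 0.1046]
tool_rot: [0.026, 1.0, -0.001, 0.002]
ft_force: [0.7, 0.7, 0.5]
grip_width: 0.048
grasp_force: 0.0
```

```bash
cat > jig.py <<'E'
from h import *
z=np.load("wj.npz");f,d,K,W=[z[k] for k in "fdKW"]
P=cloud(d,K,W)
H=cv2.cvtColor(f,cv2.COLOR_RGB2HSV)
# bed plate: grey, low saturation region by polygon, fit plane
poly=np.zeros(d.shape,np.uint8); cv2.fillPoly(poly,[np.array([[285,180],[350,192],[338,245],[275,215]])],1)
q=P[(poly>0)&(d>0)]
for _ in range(3):
    c=q.mean(0); n=np.linalg.svd(q-c,full_matrices=False)[2][2]; n*=np.sign(n[2]); r=(q-c)@n; q=q[abs(r)<2.5*r.std()+1e-4]
print("normal",n.round(4),"tilt",np.degrees(np.arccos(n[2])).round(2),"rms",r.std().round(5))
y=np.cross([0,0,1],n); y/=np.linalg.norm(y); x=np.cross(y,n)
if x[2]>0: x,y=-x,-y
print("x",x.round(3),"y",y.round(3),"yaw y",np.degrees(np.arctan2(y[1],y[0])).round(2))
pl=c
# drift head: points around dark cap, top face along n
g=P[270:335,200:275].reshape(-1,3); g=g[(d[270:335,200:275]>0).ravel()]
h=(g-c)@n
print("h pct",np.percentile(h,[50,80,90,97,99.5]).round(4))
t=g[(h>.094)&(h<.106)]
tx=np.c_[(t-c)@x,(t-c)@y]*1000
(cc,rad)=cv2.minEnclosingCircle(tx.astype(np.float32)); print("circle",cc,rad,"mean",tx.mean(0),"n",len(tx), "h med",np.median((t-c)@n))
# plate extents in the plane
m=(d>0)&(abs((P-c)@n)<.003); m[:150]=0; m[345:]=0; m[:,:200]=0; m[:,390:]=0
b=P[m]; bx=np.c_[(b-c)@x,(b-c)@y]*1000
print("plate x",np.percentile(bx[:,0],[.5,99.5]).round(1),"y",np.percentile(bx[:,1],[.5,99.5]).round(1))
print("c",c)
E
python3 jig.py; python3 -c "
from h import *
o=get_obs();print(o['clock'],o['eef_pos'],o['tool_rot'].round(4),o['grip_width'])"
```

```text
normal [-0.075  -0.4956  0.8653] tilt 30.08 rms 0.00064
x [-0.13  -0.856 -0.501] y [ 0.989 -0.15   0.   ] yaw y -8.61
h pct [0.051  0.0963 0.0998 0.1006 0.1011]
circle (18.020177841186523, 71.98100280761719) 17.21686363220215 mean [16.14056605 69.83906515] n 1062 h med 0.09964363858518793
plate x [-39.3 144.7] y [-34.9 131.3]
c [0.46765548 0.11027491 0.07386722]
3.6333 [ 0.47436909 -0.29303515  0.1046078 ] [ 0.026   0.9997 -0.0012  0.0022] 0.048006153099622285
```

Request:
{"fn": "send_rows", "kwargs": {"steps": "0.13 0 -0.0055 -0.025 0 0 0;0.13 0 0 -0.03 0 0 0;0.13 0 0 -0.03 0 0 0;0.13 0 0 -0.013 0 0 0;0.13 0 0 0 0 0 0"}}

```text
clock: 4.05
eef_pos: [0.4725, -0.298, 0.0033]
tool_rot: [0.027, 1.0, 0.0, -0.0]
ft_force: [0.3, -0.3, 0.6]
grip_width: 0.0487
grasp_force: 0.0
```

Request:
{"fn": "send_rows", "kwargs": {"steps": "-1 0 0 0 0 0 0;-1 0 0 0 0 0 0;-1 0 0 0 0 0 0;-1 0 0 0 0 0 0;-1 0 0 0 0 0 0"}}

```text
clock: 4.47
eef_pos: [0.4736, -0.2987, 0.0054]
tool_rot: [0.026, 1.0, -0.001, 0.001]
ft_force: [-1.1, -0.6, 4.7]
grip_width: 0.0341
grasp_force: 61.9
```

Request:
{"fn": "send_rows", "kwargs": {"steps": "-1 0 0 0.02 0 0 0;-1 0 0 0.035 0 0 0;-1 -0.01 0.01 0.038 0 0 0;-1 -0.014 0.03 0.02 0 0 0;-1 -0.014 0.03 0.02 0 0 0"}}

```text
clock: 4.88
eef_pos: [0.435, -0.2283, 0.1387]
tool_rot: [0.027, 1.0, -0.001, 0.001]
ft_force: [-0.2, 0.9, -0.5]
grip_width: 0.0339
grasp_force: 61.0
```

```bash
cat > jf.py <<'E'
from h import *
n=np.array([-0.075,-0.4956,0.8653]);n/=np.linalg.norm(n);y=np.array([0.989,-0.15,0]);y-=n*(y@n);y/=np.linalg.norm(y);x=np.cross(y,n)
O=np.array([0.5365,0.0841,0.0645]); J=np.c_[x,y,n]
Rt=np.c_[-y,-x,-n]
def st():
    o=get_obs(); Rc=R.from_quat(o["tool_rot"]).as_matrix()
    print("t",round(o["clock"],2),"pos",o["eef_pos"].round(4),"jig mm",(J.T@(o["eef_pos"]-O)*1000).round(1),"rotvec to go",R.from_matrix(Rt@Rc.T).as_rotvec().round(4),"q",o["joint_pos"].round(2),"F",o["ft_force"].round(1),"Fjig",(J.T@o["ft_force"]).round(1),"w",round(o["grip_width"],4))
    return o
def go(p): # jig mm -> world delta
    o=get_obs(); t=O+J@(np.array(p)/1000); print("target",t.round(4),"delta",(t-o["eef_pos"]).round(4)); return t
E
python3 - <<'E'
from jf import *
print(J.round(4)); st(); go([0,-195,6]); go([0,-195,40])
f,d,K,W=shot("wrist"); np.savez("wg.npz",f=f,d=d,K=K,W=W); cv2.imwrite("pics/wg.png",f[:,:,::-1])
E
```

```text
[[-1.298e-01  9.887e-01 -7.500e-02]
 [-8.555e-01 -1.499e-01 -4.956e-01]
 [-5.012e-01 -1.000e-04  8.653e-01]]
t 4.88 pos [ 0.435  -0.2283  0.1387] jig mm [243.3 -53.5 226.7] rotvec to go [ 0.5238 -0.0511 -0.0927] q [-0.48  0.28 -0.19  1.1   0.   -0.43] F [-0.2  0.9 -0.5] Fjig [-0.5 -0.3 -0.9] w 0.0339
target [0.3433 0.1104 0.0697] delta [-0.0918  0.3387 -0.069 ]
target [0.3407 0.0935 0.0991] delta [-0.0943  0.3218 -0.0396]
```

View pics/wg.png

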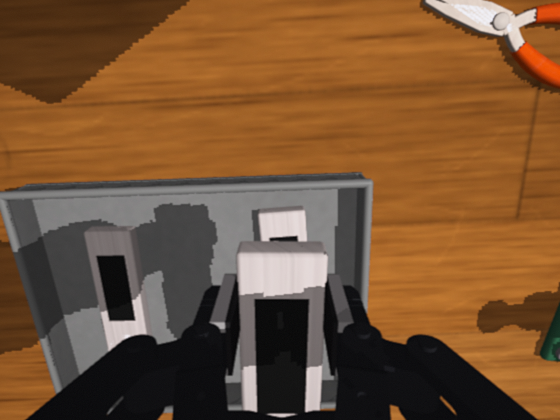

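Request:
{"fn": "send_rows", "kwargs": {"steps": "-1 -0.019 0.032 0 0.0524 -0.0051 -0.0093;-1 -0.019 0.032 0 0.0524 -0.0051 -0.0093;-1 -0.019 0.032 0 0.0524 -0.0051 -0.0093;-1 -0.019 0.032 0 0.0524 -0.0051 -0.0093;-1 -0.018 0.032 0 0.0524 -0.0051 -0.0093"}}

```text
clock: 5.35
eef_pos: [0.3394, -0.0665, 0.1369]
tool_rot: [0.05, 0.99, 0.132, 0.009]
ft_force: [0.3, -0.2, -1.4]
grip_width: 0.0342
grasp_force: 61.1
```

Request:
{"fn": "send_rows", "kwargs": {"steps": "-1 0 0.032 0 0.0524 -0.0051 -0.0093;-1 0 0.032 0 0.0524 -0.0051 -0.0093;-1 0 0.032 -0.01 0.0524 -0.0051 -0.0093;-1 0 0.032 -0.01 0.0524 -0.0051 -0.0093;-1 0 0.03 -0.02 0.0524 -0.0051 -0.0093"}}

```text
clock: 5.77
eef_pos: [0.3421, 0.0912, 0.098]
tool_rot: [0.071, 0.963, 0.26, 0.021]
ft_force: [1.0, -0.1, -1.7]
grip_width: 0.0343
grasp_force: 61.1
```

Request:
{"fn": "send_rows", "kwargs": {"steps": "-1 0 0 0 0 0 0;-1 0 0 0 0 0 0;-1 0 0 0 0 0 0;-1 0 0 0 0 0 0;-1 0 0 0 0 0 0"}}

```text
clock: 6.18
eef_pos: [0.342, 0.0892, 0.0976]
tool_rot: [0.072, 0.963, 0.259, 0.02]
ft_force: [-0.2, -0.3, -0.9]
grip_width: 0.0344
grasp_force: 61.1
```

Run:
```python
from jf import *
st(); go([0,-195,8])
f,d,K,W=shot("wrist"); np.savez("wh.npz",f=f,d=d,K=K,W=W); cv2.imwrite("pics/wh.png",f[:,:,::-1])
```

```text
t 6.18 pos [0.342  0.0892 0.0976] jig mm [   4.2 -193.1   40.7] rotvec to go [-0.0006  0.0009 -0.0018] q [-0.19  0.09 -0.69  0.81  0.53 -0.05] F [-0.2 -0.3 -0.9] Fjig [ 0.8 -0.2 -0.6] w 0.0344
target [0.3431 0.1094 0.0715] delta [ 0.0011  0.0201 -0.0262]
```

Request:
{"fn": "send_rows", "kwargs": {"steps": "-1 0.0005 0.01 -0.013 0 0 0;-1 0.0005 0.01 -0.013 0 0 0;-1 0.0198 -0.003 0 0 0 0;-1 0.0198 -0.003 0 0 0 0;-1 0 0 0 0 0 0"}}

```text
clock: 6.65
eef_pos: [0.3866, 0.103, 0.0719]
tool_rot: [0.071, 0.963, 0.259, 0.022]
ft_force: [0.9, 0.7, -1.2]
grip_width: 0.0343
grasp_force: 61.1
```

Run:
```python
from jf import *
st(); go([0,-150,4])
f,d,K,W=shot("top"); P=cloud(d,K,W)
c=f[175:260,195:290]; cv2.imwrite("pics/tj.png",cv2.resize(c,None,fx=6,fy=6,interpolation=cv2.INTER_CUBIC)[:,:,::-1])
```

```text
t 6.65 pos [0.3866 0.103  0.0719] jig mm [  -0.4 -151.1    8.3] rotvec to go [-0.0004  0.0056 -0.0022] q [-0.13  0.2  -0.65  0.71  0.53  0.02] F [ 0.9  0.7 -1.2] Fjig [-0.1  0.8 -1.4] w 0.0343
target [0.3879 0.1046 0.068 ] delta [ 0.0013  0.0016 -0.0039]
```

View pics/tj.png

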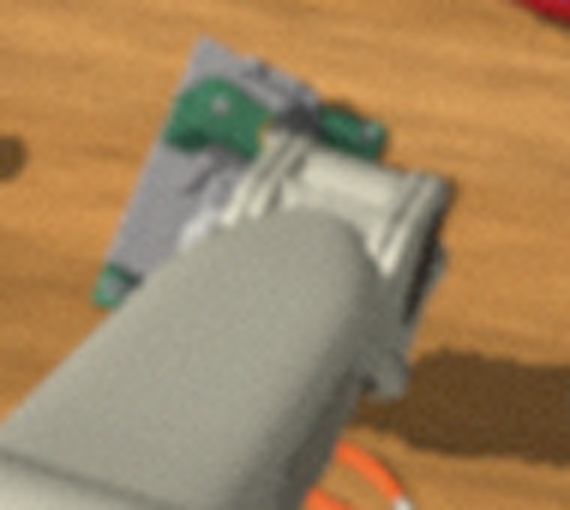

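Request:
{"fn": "send_rows", "kwargs": {"steps": "-1 0.001 0.002 -0.004 0 -0.003 0;-1 0.0099 -0.0015 0 0 0 0;-1 0.0099 -0.0015 0 0 0 0;-1 0.0099 -0.0015 0 0 0 0;-1 0 0 0 0 0 0"}}

```text
clock: 7.12
eef_pos: [0.4154, 0.101, 0.0675]
tool_rot: [0.071, 0.963, 0.259, 0.022]
ft_force: [1.2, -0.1, -1.5]
grip_width: 0.0345
grasp_force: 61.1
```

Run:
```python
from jf import *
st()
```

```text
t 7.12 pos [0.4154 0.101  0.0675] jig mm [  -0.2 -122.3    3.3] rotvec to go [-0.001   0.0058 -0.0026] q [-0.13  0.26 -0.58  0.71  0.53  0.02] F [ 1.2 -0.1 -1.5] Fjig [ 0.7  1.2 -1.4] w 0.0345
```

Request:
{"fn": "send_rows", "kwargs": {"steps": "-1 0.0099 -0.0015 0 0 0.003 0;-1 0.0099 -0.0015 0 0 0.003 0;-1 0.0079 -0.0012 0 0 0 0;-1 0 0 0 0 0 0;-1 0 0 0 0 0 0"}}

```text
clock: 7.53
eef_pos: [0.4397, 0.0973, 0.0667]
tool_rot: [0.072, 0.963, 0.259, 0.017]
ft_force: [-0.3, -0.0, -1.0]
grip_width: 0.0343
grasp_force: 61.1
```

Run:
```python
from jf import *
st()
```

```text
t 7.53 pos [0.4397 0.0973 0.0667] jig mm [  0.2 -97.7   2.6] rotvec to go [-0.0015 -0.0047 -0.0029] q [-0.13  0.31 -0.51  0.74  0.53  0.02] F [-0.3 -0.  -1. ] Fjig [ 0.6 -0.3 -0.9] w 0.0343
```

Request:
{"fn": "send_rows", "kwargs": {"steps": "-1 0.0059 -0.0004 -0.0009 0 -0.003 0;-1 0.004 -0.0006 0 0 0 0;-1 0.002 -0.0003 0 0 0 0;-1 0.002 -0.0003 0 0 0 0;-1 0 0 0 0 0 0"}}

```text
clock: 7.95
eef_pos: [0.4542, 0.0956, 0.066]
tool_rot: [0.071, 0.963, 0.259, 0.019]
ft_force: [0.6, -1.0, -0.6]
grip_width: 0.0339
grasp_force: 61.2
```

Run:
```python
from jf import *
st()
```

```text
t 7.95 pos [0.4542 0.0956 0.066 ] jig mm [  0.1 -83.1   1.8] rotvec to go [-0.0013 -0.0003 -0.0029] q [-0.13  0.33 -0.48  0.75  0.53  0.02] F [ 0.6 -1.  -0.6] Fjig [ 1.   0.8 -0. ] w 0.0339
```

Close to the expected seat; creep on until the stop is felt.

Request:
{"fn": "send_rows", "kwargs": {"steps": "-1 0.001 -0.0002 0 0 0 0;-1 0.001 -0.0002 0 0 0 0;-1 0.001 -0.0001 0 0 0 0;-1 0 0 0 0 0 0;-1 0 0 0 0 0 0"}}

```text
clock: 8.37
eef_pos: [0.455, 0.0956, 0.0657]
tool_rot: [0.072, 0.963, 0.26, 0.017]
ft_force: [-5.6, -0.7, 2.0]
grip_width: 0.0346
grasp_force: 61.6
```

Run:
```python
from jf import *
st()
```

```text
t 8.37 pos [0.455  0.0956 0.0657] jig mm [  0.1 -82.3   1.5] rotvec to go [-0.0023 -0.0043 -0.0032] q [-0.13  0.33 -0.48  0.76  0.53  0.02] F [-5.6 -0.7  2. ] Fjig [ 0.3 -5.5  2.5] w 0.0346
```

Request:
{"fn": "send_rows", "kwargs": {"steps": "0.3 0 0 0 0 0 0;0.3 0 0 0 0 0 0;0.3 0 0 0 0 0 0;0.3 -0.0008 -0.005 0.0087 0 0 0;0.3 -0.0015 -0.01 0.0173 0 0 0"}}

```text
clock: 8.78
eef_pos: [0.453, 0.0808, 0.0908]
tool_rot: [0.071, 0.963, 0.26, 0.017]
ft_force: [1.2, 0.1, 0.3]
grip_width: 0.0553
grasp_force: 0.0
```

Request:
{"fn": "send_rows", "kwargs": {"steps": "0.3 -0.003 -0.018 0.032 0 0 0;0.6 -0.023 -0.016 0.032 0 0 0;1 -0.033 0 0.025 -0.0524 0.0051 0.0093;1 -0.023 0.013 0.025 -0.0524 0.0051 0.0093;1 0 0 0 -0.0524 0.0051 0.0093"}}

```text
clock: 9.2
eef_pos: [0.3717, 0.0595, 0.2098]
tool_rot: [0.059, 0.981, 0.182, 0.016]
ft_force: [0.0, -0.1, 0.5]
grip_width: 0.0855
grasp_force: 0.0
```

Run:
```python
from jf import *
o=st()
f,d,K,W=shot("wrist"); np.savez("wv.npz",f=f,d=d,K=K,W=W); cv2.imwrite("pics/wv.png",f[:,:,::-1])
```

```text
t 9.2 pos [0.3717 0.0595 0.2098] jig mm [ -30.4 -159.2  150.3] rotvec to go [ 0.1577 -0.0108 -0.0282] q [-0.14 -0.02 -0.4   1.18  0.37 -0.01] F [ 0.  -0.1  0.5] Fjig [-0.2  0.   0.4] w 0.0855
```

View pics/wv.png

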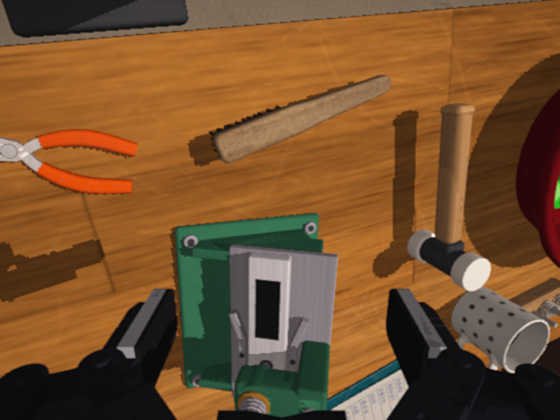

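Run:
```python
from jf import *
z=np.load("wv.npz");f,d,K,W=[z[k] for k in "fdKW"]
P=cloud(d,K,W); Q=(P-O)@J*1000
H=cv2.cvtColor(f,cv2.COLOR_RGB2HSV)
m=(d>0)&(abs(Q[...,2]-14)<2.5)&(Q[...,1]>-125)&(Q[...,1]<-30)&(abs(Q[...,0])<30)
q=Q[m]; r=cv2.minAreaRect(q[:,:2].astype(np.float32)); print("fob patch",np.round(r[0],1),np.round(r[1],1),r[2],"tail y",np.percentile(q[:,1],[.5,2]).round(1),"x",np.percentile(q[:,0],[1,50,99]).round(1),"z",np.median(q[:,2]).round(1))
for nm in("wm","wv"):
    z=np.load(nm+".npz");f,d,K,W=[z[k] for k in "fdKW"]; P=cloud(d,K,W); 
    reg=(d>0)&(P[...,1]>.2)&(P[...,1]<.37)&(P[...,0]>.27)&(P[...,0]<.58)
    H=cv2.cvtColor(f,cv2.COLOR_RGB2HSV)
    top=reg&(abs(P[...,2]-.09)<.006)&(H[...,1]<60)&(H[...,2]>120)
    t=P[top]; c,rad=cv2.minEnclosingCircle((t[:,:2]*1000).astype(np.float32)); print(nm,"face",np.round(c,1),round(rad,1),"mean",t.mean(0).round(4),len(t))
    hd=reg&(abs(P[...,2]-.057)<.006)&(P[...,0]<t[:,0].mean()-.03); h=P[hd]
    r=cv2.minAreaRect((h[:,:2]*1000).astype(np.float32)); print(" handle",np.round(r[0],1),np.round(r[1],1),round(r[2],2),"z",h[:,2].mean().round(4))
    l=cv2.fitLine((h[:,:2]*1000).astype(np.float32),cv2.DIST_HUBER,0,.01,.01).ravel(); print(" line",l.round(3),np.degrees(np.arctan2(l[1],l[0])).round(1))
```

```text
fob patch [  0.1 -68.3] [76.8 36.3] 89.77619171142578 tail y [-106.1 -105.5] x [-17.6  -0.5  17. ] z 14.7
wm face [510.7 314.4] 19.6 mean [0.5093 0.3143 0.0902] 1238
 handle [408.5 316.7] [ 23.5 141.5] 89.61 z 0.0572
 line [ 1.00000e+00 -1.60000e-02  4.03727e+02  3.15835e+02] -0.9
wv face [510.4 313.1] 20.2 mean [0.5088 0.3124 0.0904] 733
 handle [408. 315.] [ 22.5 141.4] 89.32 z 0.0568
 line [ 1.00000e+00 -1.70000e-02  4.03478e+02  3.10718e+02] -1.0
```

Run:
```python
from jf import *
o=get_obs(); a=np.radians(-0.9); Rv=np.c_[[-np.cos(a),-np.sin(a),0],[-np.sin(a),np.cos(a),0],[0,0,-1]]
print(R.from_matrix(Rv@R.from_quat(o["tool_rot"]).as_matrix().T).as_rotvec().round(4), (np.array([.4455,.3149,.10])-o["eef_pos"]).round(4))
```

```text
[-0.3642  0.0378  0.0991] [ 0.0717  0.2549 -0.1092]
```

Request:
{"fn": "send_rows", "kwargs": {"steps": "0.06 0.0072 0.0255 0 -0.0364 0.0038 0.0099;0.06 0.0072 0.0255 0 -0.0364 0.0038 0.0099;0.06 0.0072 0.0255 0 -0.0364 0.0038 0.0099;0.06 0.0072 0.0255 0 -0.0364 0.0038 0.0099;0.06 0.0072 0.0255 0 -0.0364 0.0038 0.0099"}}

```text
clock: 9.67
eef_pos: [0.4094, 0.1884, 0.2049]
tool_rot: [0.034, 0.995, 0.092, 0.005]
ft_force: [0.5, -0.4, 0.3]
grip_width: 0.0454
grasp_force: 0.0
```

Request:
{"fn": "send_rows", "kwargs": {"steps": "0.06 0.0072 0.0255 -0.01 -0.0364 0.0038 0.0099;0.06 0.0072 0.0255 -0.02 -0.0364 0.0038 0.0099;0.06 0.0072 0.0255 -0.02 -0.0364 0.0038 0.0099;0.06 0.0072 0.0255 -0.025 -0.0364 0.0038 0.0099;0.06 0.0072 0.0255 -0.03 -0.0364 0.0038 0.0099"}}

```text
clock: 10.08
eef_pos: [0.4461, 0.3168, 0.0995]
tool_rot: [0.01, 1.0, 0.002, -0.003]
ft_force: [0.7, 0.4, -0.1]
grip_width: 0.0453
grasp_force: 0.0
```

Request:
{"fn": "send_rows", "kwargs": {"steps": "0.06 0 0 0 0 0 0;0.06 0 0 0 0 0 0;0.06 0 0 0 0 0 0;0.06 0 0 0 0 0 0;0.06 0 0 0 0 0 0"}}

```text
clock: 10.5
eef_pos: [0.4459, 0.3141, 0.1028]
tool_rot: [0.011, 1.0, 0.003, -0.002]
ft_force: [-0.6, 0.2, 0.1]
grip_width: 0.0453
grasp_force: 0.0
```

Run:
```python
from jf import *
o=get_obs(); a=np.radians(-0.9); Rv=np.c_[[-np.cos(a),-np.sin(a),0],[-np.sin(a),np.cos(a),0],[0,0,-1]]
print(o["eef_pos"],R.from_matrix(Rv@R.from_quat(o["tool_rot"]).as_matrix().T).as_rotvec().round(4), (np.array([.4455,.3149,.024])-o["eef_pos"]).round(4),o["grip_width"])
```

```text
[0.44586711 0.31405062 0.10278758] [-0.0058 -0.0049  0.0062] [-0.0004  0.0008 -0.0788] 0.04534234140178459
```

Request:
{"fn": "send_rows", "kwargs": {"steps": "0.06 0 0.001 -0.03 -0.006 -0.005 0.006;0.06 0 0 -0.03 0 0 0;0.06 0 0 -0.018 0 0 0;0.06 0 0 0 0 0 0;-1 0 0 0 0 0 0"}}

```text
clock: 10.92
eef_pos: [0.445, 0.3148, 0.0236]
tool_rot: [0.008, 1.0, -0.001, -0.001]
ft_force: [-0.3, 0.3, 0.4]
grip_width: 0.0341
grasp_force: 0.0
```

Request:
{"fn": "send_rows", "kwargs": {"steps": "-1 0 0 0 0 0 0;-1 0 0 0 0 0 0;-1 0 0 0 0 0 0;-1 0 0 0 0 0 0;-1 0 0 0 0 0 0"}}

```text
clock: 11.33
eef_pos: [0.4461, 0.3159, 0.0247]
tool_rot: [0.007, 1.0, -0.001, 0.0]
ft_force: [-1.7, -2.9, 7.2]
grip_width: 0.0214
grasp_force: 60.4
```

Request:
{"fn": "send_rows", "kwargs": {"steps": "-1 0 0 0.015 0 0 0;-1 0 0 0.03 0 0 0;-1 0 0 0.035 0 0 0;-1 0 0 0.035 0 0 0;-1 0 0 0.035 0 0 0"}}

```text
clock: 11.75
eef_pos: [0.444, 0.3153, 0.1738]
tool_rot: [0.007, 1.0, -0.002, -0.002]
ft_force: [0.0, 1.1, -3.7]
grip_width: 0.0214
grasp_force: 59.5
```

Run:
```python
from jf import *
o=st(); 
f,d,K,W=shot("wrist"); np.savez("wk.npz",f=f,d=d,K=K,W=W)
s=shot("side")[0]
im=np.hstack([cv2.resize(f,(400,300)),cv2.resize(s[150:360,160:440],(400,300))]); cv2.imwrite("pics/wk.png",im[:,:,::-1])
```

```text
t 11.75 pos [0.444  0.3153 0.1738] jig mm [-240.6 -126.2  -13.1] rotvec to go [ 0.5264 -0.0477 -0.1346] q [0.62 0.36 0.02 1.24 0.   0.63] F [ 0.   1.1 -3.7] Fjig [ 1.  -0.1 -3.8] w 0.0214
```

View pics/wk.png

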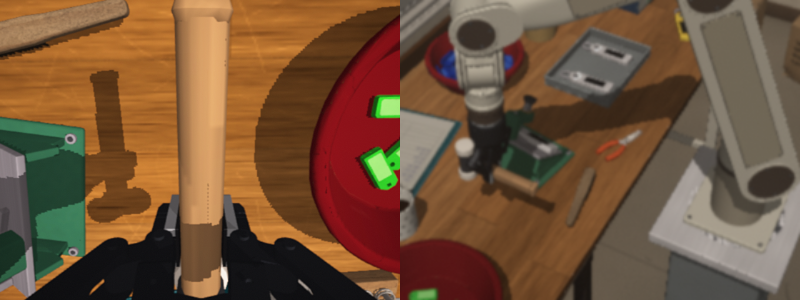

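```bash
cat > mal.py <<'E'
from jf import *
def handle():
    o=get_obs(); f,d,K,W=shot("wrist"); P=cloud(d,K,W)
    Q=(P-o["eef_pos"])@R.from_quat(o["tool_rot"]).as_matrix()*1000
    m=(d>0)&(Q[...,0]>25)&(Q[...,0]<105)&(abs(Q[...,1])<7)&(Q[...,2]>-60)&(Q[...,2]<-10)
    q=Q[m]; a=np.polyfit(q[:,0],q[:,2],1); m2=(d>0)&(Q[...,0]>25)&(Q[...,0]<105)&(abs(Q[...,1])<20)&(abs(Q[...,2]-np.polyval(a,Q[...,0]))<8)
    r=Q[m2]; xs=r[:,0]
    mid=[ (r[abs(xs-X)<4,1].min()+r[abs(xs-X)<4,1].max())/2 for X in(40,95)]
    print("handle top in tool: z at x=0 %.1f slope deg %.2f"%(a[1],np.degrees(np.arctan(a[0]))),"resid",np.std(q[:,2]-np.polyval(a,q[:,0])).round(2),"mid y at x=40,95",np.round(mid,1),len(q),"x end",np.percentile(Q[(d>0)&(abs(Q[...,1])<7)&(abs(Q[...,2]-np.polyval(a,Q[...,0]))<6)&(Q[...,0]<150)][:,0],99.5).round(1))
if __name__=="__main__": st(); handle()
E
python3 mal.py
```

```text
t 11.85 pos [0.4482 0.3183 0.1796] jig mm [-246.5 -122.5   -9.8] rotvec to go [ 0.5187 -0.0353 -0.1316] q [0.62 0.36 0.03 1.23 0.   0.63] F [ 1.6  0.7 -3.2] Fjig [ 0.8  1.5 -3.2] w 0.0214
handle top in tool: z at x=0 -32.9 slope deg -0.35 resid 0.76 mid y at x=40,95 [0.2 0.5] 12909 x end 105.5
```

Request:
{"fn": "send_rows", "kwargs": {"steps": "-1 0.001 -0.032 0.008 0.0519 -0.0035 -0.0132;-1 0.001 -0.032 0.008 0.0519 -0.0035 -0.0132;-1 0.001 -0.032 0.008 0.0519 -0.0035 -0.0132;-1 0.001 -0.032 0.005 0.0519 -0.0035 -0.0132;-1 0.001 -0.032 0.005 0.0519 -0.0035 -0.0132"}}

```text
clock: 12.32
eef_pos: [0.4479, 0.1541, 0.2047]
tool_rot: [0.04, 0.991, 0.129, 0.005]
ft_force: [0.3, -0.4, -4.0]
grip_width: 0.0213
grasp_force: 60.3
```

Request:
{"fn": "send_rows", "kwargs": {"steps": "-1 0.001 -0.032 0.005 0.0519 -0.0035 -0.0132;-1 0.001 -0.032 0.005 0.0519 -0.0035 -0.0132;-1 0.001 -0.032 0.005 0.0519 -0.0035 -0.0132;-1 0.001 -0.032 0 0.0519 -0.0035 -0.0132;-1 0.001 -0.032 0 0.0519 -0.0035 -0.0132"}}

```text
clock: 12.73
eef_pos: [0.4535, -0.006, 0.2202]
tool_rot: [0.072, 0.964, 0.256, 0.013]
ft_force: [-0.0, -0.4, -4.7]
grip_width: 0.0211
grasp_force: 60.4
```

Request:
{"fn": "send_rows", "kwargs": {"steps": "-1 0 0 0 0 0 0;-1 0 0 0 0 0 0;-1 0 0 0 0 0 0;-1 0 0 0 0 0 0;-1 0 0 0 0 0 0"}}

```text
clock: 13.15
eef_pos: [0.4542, -0.0028, 0.221]
tool_rot: [0.07, 0.964, 0.255, 0.013]
ft_force: [-0.0, 0.1, -3.2]
grip_width: 0.0217
grasp_force: 60.4
```

Run:
```python
from mal import *
st(); go([0,-66,140]); handle()
```

```text
t 13.15 pos [ 0.4542 -0.0028  0.221 ] jig mm [  6.6 -68.4 184.7] rotvec to go [ 0.0069 -0.0118 -0.008 ] q [-0.33  0.22 -0.16  1.31  0.5  -0.22] F [-0.   0.1 -3.2] Fjig [ 1.5 -0.  -2.8] w 0.0217
target [0.4607 0.0246 0.1857] delta [ 0.0065  0.0274 -0.0353]
handle top in tool: z at x=0 -32.9 slope deg -0.32 resid 0.77 mid y at x=40,95 [0.4 0.6] 12899 x end 105.5
```

Request:
{"fn": "send_rows", "kwargs": {"steps": "-1 0.0028 0.011 -0.013 0.007 -0.012 -0.008;-1 0.003 0.0115 -0.0136 0 0 0;-1 0 0 0 0 0 0;-1 0 0 0 0 0 0;-1 0 0 0 0 0 0"}}

```text
clock: 13.62
eef_pos: [0.4606, 0.0187, 0.1953]
tool_rot: [0.073, 0.963, 0.259, 0.02]
ft_force: [-1.0, 0.6, -3.1]
grip_width: 0.021
grasp_force: 60.4
```

Run:
```python
from mal import *
st(); go([0,-66,150]); handle()
f,d,K,W=shot("side"); P=(cloud(d,K,W)-O)@J*1000
m=(d>0)&(abs(P[...,0])<60)&(abs(P[...,1])<70)&(P[...,2]>80)&(P[...,2]<230)
H=cv2.cvtColor(f,cv2.COLOR_RGB2HSV)
w=m&(H[...,1]<50)&(H[...,2]>110); v,u=np.nonzero(w); q=P[w]; print("white pts",len(q), np.percentile(q,[2,50,98],axis=0).round(1) if len(q) else "")
```

```text
t 13.62 pos [0.4606 0.0187 0.1953] jig mm [  0.2 -65.2 151.2] rotvec to go [0.0002 0.0016 0.0011] q [-0.29  0.22 -0.23  1.2   0.52 -0.16] F [-1.   0.6 -3.1] Fjig [ 1.1 -1.1 -2.9] w 0.021
target [0.46   0.0197 0.1943] delta [-0.0006  0.0009 -0.001 ]
handle top in tool: z at x=0 -32.9 slope deg -0.33 resid 0.77 mid y at x=40,95 [0.4 0.6] 12909 x end 105.4
white pts 103 [[-26.7 -22.8 130.5]
 [-14.9  -9.8 201.5]
 [  5.3   5.1 215.5]]
```

Request:
{"fn": "send_rows", "kwargs": {"steps": "-1 0.0022 0.0149 -0.026 0 0 0;-1 0.0009 0.006 -0.0104 0 0 0;-1 0 0 0 0 0 0;-1 0 0 0 0 0 0;-1 0 0 0 0 0 0"}}

```text
clock: 14.13
eef_pos: [0.4646, 0.0381, 0.1596]
tool_rot: [0.074, 0.963, 0.259, 0.021]
ft_force: [-0.7, -1.7, -0.3]
grip_width: 0.0209
grasp_force: 60.9
```

Run:
```python
from mal import *
st(); handle()
```

```text
t 14.13 pos [0.4646 0.0381 0.1596] jig mm [  1.  -64.2 110.5] rotvec to go [0.0005 0.0031 0.0038] q [-0.25  0.25 -0.3   1.08  0.52 -0.11] F [-0.7 -1.7 -0.3] Fjig [ 1.7 -0.5  0.7] w 0.0209
handle top in tool: z at x=0 -33.0 slope deg -0.07 resid 0.76 mid y at x=40,95 [0.4 0.6] 12870 x end 105.5
```

Request:
{"fn": "send_rows", "kwargs": {"steps": "-1 -0.0015 -0.0099 0.0173 0 0 0;-1 -0.0015 -0.0099 0.0173 0 0 0;-1 0 0 0 0 0 0;-1 0.0028 0.0188 -0.0329 0 0 0;-1 0.0007 0.0045 -0.0078 0 0 0"}}

```text
clock: 14.6
eef_pos: [0.4632, 0.0431, 0.151]
tool_rot: [0.075, 0.963, 0.259, 0.02]
ft_force: [-14.5, -9.3, 19.2]
grip_width: 0.0212
grasp_force: 65.2
```

Request:
{"fn": "send_rows", "kwargs": {"steps": "-1 0 0 0 0 0 0;-1 -0.0035 -0.0233 0.0407 0 0 0;-1 0 0 0 0 0 0;-1 0.0028 0.0188 -0.0329 0 0 0;-1 0.0007 0.0045 -0.0078 0 0 0"}}

```text
clock: 15.02
eef_pos: [0.4641, 0.0456, 0.1465]
tool_rot: [0.075, 0.963, 0.259, 0.02]
ft_force: [-13.4, -9.3, 18.3]
grip_width: 0.0212
grasp_force: 66.7
```

Request:
{"fn": "send_rows", "kwargs": {"steps": "-1 0 0 0 0 0 0;-1 0 0 0 0 0 0;-1 0 0 0 0 0 0;-1 0 0 0 0 0 0;-1 0 0 0 0 0 0"}}

```text
clock: 15.43
eef_pos: [0.4638, 0.0451, 0.1474]
tool_rot: [0.074, 0.963, 0.259, 0.02]
ft_force: [-4.3, -1.0, 0.2]
grip_width: 0.0213
grasp_force: 64.3
```

Run:
```python
from mal import *
st(); handle()
```

```text
t 15.43 pos [0.4638 0.0451 0.1474] jig mm [  1.2 -66.   96.5] rotvec to go [-0.0005 -0.0006  0.0034] q [-0.23  0.26 -0.32  1.04  0.52 -0.09] F [-4.3 -1.   0.2] Fjig [ 1.4 -4.1  1. ] w 0.0213
handle top in tool: z at x=0 -34.3 slope deg 11.30 resid 0.77 mid y at x=40,95 [0.2 0.2] 10804 x end 107.7
```

Request:
{"fn": "send_rows", "kwargs": {"steps": "-1 -0.0022 -0.0149 0.026 0 0 0;-1 -0.0022 -0.0149 0.026 0 0 0;-1 -0.0022 -0.0149 0.026 0 0 0;-1 0 0 0 0 0 0;-1 0 0 0 0 0 0"}}

```text
clock: 15.9
eef_pos: [0.4597, -0.0008, 0.2266]
tool_rot: [0.074, 0.963, 0.258, 0.023]
ft_force: [0.6, -0.2, -4.9]
grip_width: 0.0213
grasp_force: 63.7
```

```bash
cat >> mal.py <<'E'
def toflat(p,th=11.3,yaw=-0.9):
    o=get_obs(); a=np.radians(yaw); Rv=np.c_[[-np.cos(a),-np.sin(a),0],[-np.sin(a),np.cos(a),0],[0,0,-1]]
    Rv=Rv@R.from_euler("y",th,degrees=True).as_matrix()
    print("flat: pos",o["eef_pos"].round(4),"delta",(np.array(p)-o["eef_pos"]).round(4),"rot",R.from_matrix(Rv@R.from_quat(o["tool_rot"]).as_matrix().T).as_rotvec().round(4),"F",o["ft_force"].round(1),"t",round(o["clock"],2))
E
python3 - <<'E'
from mal import *
st(); handle(); toflat([.44,.315,.10])
f,d,K,W=shot("top"); P=(cloud(d,K,W)-O)@J*1000
E
```

```text
t 15.9 pos [ 0.4597 -0.0008  0.2266] jig mm [  1.3 -63.2 188.1] rotvec to go [0.0015 0.0055 0.0047] q [-0.33  0.21 -0.16  1.3   0.52 -0.21] F [ 0.6 -0.2 -4.9] Fjig [ 2.5  0.6 -4.2] w 0.0213
handle top in tool: z at x=0 -34.4 slope deg 11.29 resid 0.77 mid y at x=40,95 [0.2 0.2] 10800 x end 107.7
flat: pos [0.4584 0.     0.2252] delta [-0.0184  0.315  -0.1252] rot [-0.5056  0.2386  0.1861] F [-0.5  1.5 -4. ] t 15.95
```

Request:
{"fn": "send_rows", "kwargs": {"steps": "-1 -0.0018 0.032 0 -0.0506 0.0239 0.0186;-1 -0.0018 0.032 0 -0.0506 0.0239 0.0186;-1 -0.0018 0.032 0 -0.0506 0.0239 0.0186;-1 -0.0018 0.032 0 -0.0506 0.0239 0.0186;-1 -0.0018 0.032 0 -0.0506 0.0239 0.0186"}}

```text
clock: 16.42
eef_pos: [0.4474, 0.1622, 0.224]
tool_rot: [0.041, 0.99, 0.13, -0.042]
ft_force: [1.5, 0.6, -4.3]
grip_width: 0.0213
grasp_force: 63.6
```

Request:
{"fn": "send_rows", "kwargs": {"steps": "-1 -0.0018 0.031 -0.01 -0.0506 0.0239 0.0186;-1 -0.0018 0.031 -0.01 -0.0506 0.0239 0.0186;-1 -0.0018 0.031 -0.01 -0.0506 0.0239 0.0186;-1 -0.0018 0.031 -0.01 -0.0506 0.0239 0.0186;-1 -0.0018 0.031 -0.01 -0.0506 0.0239 0.0186"}}

```text
clock: 16.83
eef_pos: [0.438, 0.3176, 0.1733]
tool_rot: [0.007, 0.995, -0.001, -0.101]
ft_force: [-0.0, -0.3, -2.2]
grip_width: 0.0212
grasp_force: 63.6
```

Request:
{"fn": "send_rows", "kwargs": {"steps": "-1 0 0 -0.025 0 0 0;-1 0 0 -0.025 0 0 0;-1 0 0 -0.025 0 0 0;-1 0 0 0 0 0 0;-1 0 0 0 0 0 0"}}

```text
clock: 17.25
eef_pos: [0.4372, 0.3149, 0.0978]
tool_rot: [0.008, 0.995, -0.001, -0.103]
ft_force: [0.1, 0.3, -3.2]
grip_width: 0.0211
grasp_force: 63.4
```

Run:
```python
from mal import *
toflat([.44,.315,.0245]);handle()
```

```text
flat: pos [0.4372 0.3149 0.0978] delta [ 0.0028  0.0001 -0.0733] rot [ 0.003  -0.0083 -0.0008] F [ 0.1  0.3 -3.2] t 17.25
handle top in tool: z at x=0 -34.3 slope deg 11.24 resid 0.78 mid y at x=40,95 [0.1 0.1] 10789 x end 107.8
```

Lower to the desk, release when it stands.

Request:
{"fn": "send_rows", "kwargs": {"steps": "-1 0.001 0 -0.025 0.003 -0.008 -0.001;-1 0.001 0 -0.025 0 0 0;-1 0.001 0 -0.016 0 0 0;-1 0 0 -0.004 0 0 0;-1 0 0 0 0 0 0"}}

```text
clock: 17.72
eef_pos: [0.4429, 0.3154, 0.0309]
tool_rot: [0.009, 0.995, 0.002, -0.096]
ft_force: [0.2, 0.5, -3.5]
grip_width: 0.0211
grasp_force: 63.4
```

Request:
{"fn": "send_rows", "kwargs": {"steps": "-1 0 0 -0.002 0 0 0;-1 0 0 -0.002 0 0 0;-1 0 0 0 0 0 0;-1 0 0 0 0 0 0;-1 0 0 0 0 0 0"}}

```text
clock: 18.13
eef_pos: [0.4433, 0.3157, 0.0273]
tool_rot: [0.008, 0.995, 0.003, -0.095]
ft_force: [0.2, -0.4, -3.3]
grip_width: 0.0211
grasp_force: 63.5
```

Run:
```python
from mal import *
toflat([.44,.315,.0245])
```

```text
flat: pos [0.4433 0.3157 0.0273] delta [-0.0033 -0.0007 -0.0028] rot [-0.0038  0.0074  0.0013] F [ 0.2 -0.4 -3.3] t 18.13
```

Request:
{"fn": "send_rows", "kwargs": {"steps": "-1 0 0 -0.001 0 0.007 0;-1 0 0 -0.001 0 0 0;-1 0 0 -0.001 0 0 0;-1 0 0 0 0 0 0;-1 0 0 0 0 0 0"}}

```text
clock: 18.55
eef_pos: [0.443, 0.3155, 0.0241]
tool_rot: [0.008, 0.995, 0.003, -0.099]
ft_force: [-1.6, -1.6, 2.7]
grip_width: 0.021
grasp_force: 64.4
```

Run:
```python
from mal import *
toflat([.44,.315,.0245])
```

```text
flat: pos [0.443  0.3155 0.0241] delta [-0.003  -0.0005  0.0004] rot [-0.0034 -0.0003  0.0014] F [-1.6 -1.6  2.7] t 18.55
```

Request:
{"fn": "send_rows", "kwargs": {"steps": "0.06 0 0 0 0 0 0;0.06 0 0 0 0 0 0;0.06 0 0 0 0 0 0;0.06 -0.001 0 0.015 0 0 0;0.06 -0.001 0 0.03 0 0 0"}}

```text
clock: 18.97
eef_pos: [0.4384, 0.3138, 0.0654]
tool_rot: [0.009, 0.995, 0.0, -0.102]
ft_force: [0.8, 0.2, 0.4]
grip_width: 0.0451
grasp_force: 0.0
```

Request:
{"fn": "send_rows", "kwargs": {"steps": "0.06 -0.02 0 0.035 0 0 0;0.06 -0.02 0 0.035 0 0 0;0.06 -0.02 0 0.03 0 0 0;0.06 0 0 0 0 0 0;0.06 0 0 0 0 0 0"}}

```text
clock: 19.38
eef_pos: [0.3815, 0.3164, 0.1708]
tool_rot: [0.008, 0.995, 0.004, -0.097]
ft_force: [-0.0, 0.5, 0.0]
grip_width: 0.045
grasp_force: 0.0
```

```bash
cat > mm.py <<'E'
from jf import *
def mallet():
    f,d,K,W=shot("wrist"); P=cloud(d,K,W); H=cv2.cvtColor(f,cv2.COLOR_RGB2HSV)
    reg=(d>0)&(P[...,1]>.22)&(P[...,1]<.37)&(P[...,0]>.27)&(P[...,0]<.58)
    top=reg&(abs(P[...,2]-.09)<.006)&(H[...,1]<60)&(H[...,2]>120); t=P[top]
    if len(t): print("face",np.round(cv2.minEnclosingCircle((t[:,:2]*1000).astype(np.float32)),1) if 0 else (cv2.minEnclosingCircle((t[:,:2]*1000).astype(np.float32))),t.mean(0).round(4),len(t))
    h=P[reg&(abs(P[...,2]-.057)<.006)&(P[...,0]<.465)&(P[...,0]>.3)]
    r=cv2.minAreaRect((h[:,:2]*1000).astype(np.float32)); print("handle",np.round(r[0],1),np.round(r[1],1),round(r[2],2),"z",h[:,2].mean().round(4), "pitch",np.polyfit(h[:,0],h[:,2],1).round(3))
E
python3 - <<'E'
from mm import *
st(); mallet()
E
```

```text
t 19.38 pos [0.3815 0.3164 0.1708] jig mm [-231.9 -188.   -11.5] rotvec to go [ 0.5004 -0.2312 -0.1826] q [0.62 0.39 0.03 1.37 0.12 0.63] F [-0.   0.5  0. ] Fjig [-0.5 -0.1 -0.2] w 0.045
face ((500.33843994140625, 316.05084228515625), 16.04874038696289) [0.4964 0.3162 0.0893] 575
handle [401.4 317. ] [ 23.6 127.3] 89.42 z 0.0571 pitch [-0.001  0.057]
```

```bash
cat > look.py <<'E'
from jf import *
def look(cam,p):
    o=get_obs(); T=np.array(camera("wrist")["T_tool_cam"]); Rg=Rt@R.from_euler("y",p,degrees=True).as_matrix()
    t=O+J@(np.array(cam)/1000)-Rg@T[:3,3]
    print("T",T[:3,3].round(3),"TCP",t.round(4),"jig",(J.T@(t-O)*1000).round(0),"delta",(t-o["eef_pos"]).round(4),"rot",R.from_matrix(Rg@R.from_quat(o["tool_rot"]).as_matrix().T).as_rotvec().round(4),"look jig",(J.T@Rg@T[:3,2]).round(2))
E
python3 -c "
from look import *
look([0,-225,170],-20);look([0,-225,170],20)"
```

```text
T [ 0.085 -0.    -0.143] TCP [0.4366 0.0664 0.1207] jig [ -0. -96.  65.] delta [ 0.0553 -0.2494 -0.0484] rot [ 0.4627 -0.5734 -0.2721] look jig [-0.    0.63 -0.77]
T [ 0.085 -0.    -0.143] TCP [0.3443 0.1099 0.0703] jig [  -0. -194.    7.] delta [-0.0367 -0.2054 -0.0977] rot [ 0.5319  0.1037 -0.0904] look jig [-0.   -0.01 -1.  ]
```

Request:
{"fn": "send_rows", "kwargs": {"steps": "0.06 0 -0.03 0.006 0.0463 -0.0573 -0.0272;0.06 0 -0.03 0.006 0.0463 -0.0573 -0.0272;0.06 0 -0.03 0.006 0.0463 -0.0573 -0.0272;0.06 0 -0.03 0.006 0.0463 -0.0573 -0.0272;0.06 0 -0.03 0.006 0.0463 -0.0573 -0.0272"}}

```text
clock: 19.95
eef_pos: [0.3805, 0.1639, 0.197]
tool_rot: [0.064, 0.989, 0.125, 0.044]
ft_force: [0.8, -0.7, 1.2]
grip_width: 0.0454
grasp_force: 0.0
```

Request:
{"fn": "send_rows", "kwargs": {"steps": "1 0.005 -0.02 0 0.0463 -0.0573 -0.0272;1 0.005 -0.02 0 0.0463 -0.0573 -0.0272;1 0.005 -0.02 0 0.0463 -0.0573 -0.0272;1 0.005 -0.02 0 0.0463 -0.0573 -0.0272;1 0.005 -0.02 0 0.0463 -0.0573 -0.0272"}}

```text
clock: 20.37
eef_pos: [0.4057, 0.0641, 0.1977]
tool_rot: [0.118, 0.945, 0.243, 0.186]
ft_force: [-0.2, -0.4, -0.8]
grip_width: 0.0852
grasp_force: 0.0
```

Request:
{"fn": "send_rows", "kwargs": {"steps": "1 0.006 0 -0.015 0 0 0;1 0.006 0 -0.015 0 0 0;1 0.006 0 -0.015 0 0 0;1 0.006 0 -0.015 0 0 0;1 0.006 0 -0.018 0 0 0"}}

```text
clock: 20.78
eef_pos: [0.436, 0.0646, 0.1189]
tool_rot: [0.118, 0.945, 0.242, 0.184]
ft_force: [0.7, -0.2, 0.2]
grip_width: 0.0854
grasp_force: 0.0
```

Request:
{"fn": "send_rows", "kwargs": {"steps": "1 0 0 0 0 0 0;1 0 0 0 0 0 0;1 0 0 0 0 0 0;1 0 0 0 0 0 0;1 0 0 0 0 0 0"}}

```text
clock: 21.2
eef_pos: [0.4364, 0.0653, 0.1215]
tool_rot: [0.116, 0.945, 0.242, 0.186]
ft_force: [0.2, 0.0, 0.3]
grip_width: 0.0859
grasp_force: 0.0
```

```bash
cat > pin.py <<'E'
from jf import *
o=st(); f,d,K,W=shot("wrist"); np.savez("wp.npz",f=f,d=d,K=K,W=W); P=(cloud(d,K,W)-O)@J*1000
# fob face region near the hole: height map, y from -20..+15
for y0 in range(-30,14,4):
    row=[]
    for x0 in range(-16,16,4):
        m=(d>0)&(P[...,0]>=x0)&(P[...,0]<x0+4)&(P[...,1]>=y0)&(P[...,1]<y0+4)&(P[...,2]>5)&(P[...,2]<34)
        row.append("%5.1f"%np.percentile(P[m][:,2],95) if m.sum()>3 else "  -  ")
    print(y0," ".join(row))
for (x0,y0,z0) in((0,3,14),(0,3,22)):
    c=np.linalg.inv(W)@np.r_[O+J@np.array([x0,y0,z0])/1000,1]; print("px",(K@c[:3]/c[2])[:2].round(0))
E
python3 pin.py
```

```text
t 21.2 pos [0.4364 0.0653 0.1215] jig mm [  0.5 -96.2  66.1] rotvec to go [0.0457 0.2974 0.1746] q [-0.19 -0.   -0.79  0.41  0.51  0.15] F [0.2 0.  0.3] Fjig [-0.2  0.2  0.2] w 0.0859
-30  15.5  15.5  15.7  15.9  15.8  15.5  15.9  15.3
-26  15.4  15.2  15.6  15.2  15.5  15.4  15.5  15.4
-22  15.1  15.4  15.3  15.1  15.4  15.3  15.4  15.4
-18  15.5  15.3  15.3  15.4  15.2  15.3  15.4  15.3
-14  15.2  15.4  15.3  15.2  15.3  15.4  15.5  15.5
-10  15.0  15.0  14.9  15.3  15.2  15.1  15.6  15.2
-6  15.5  15.4  15.5  15.6  15.4  15.1  15.4  15.2
-2  15.3  15.3  15.8  15.8  15.8  15.4  15.6  15.1
2  15.1  15.1  15.5  15.5  15.5  15.6  15.1  15.3
6  15.4  15.7  15.2  15.7  15.5  15.3  15.3  15.2
10  15.1  15.4  15.2  15.4  15.4  15.5  15.2  15.1
px [282. 322.]
px [282. 332.]
```

Run:
```python
from jf import *
acc=[]
for i in range(6):
    f,d,K,W=shot("wrist"); acc.append(d); 
d=np.median(np.array(acc),0); P=(cloud(d,K,W)-O)@J*1000
g=cv2.cvtColor(f,cv2.COLOR_RGB2GRAY)
m=(d>0)&(abs(P[...,0])<9)&(P[...,1]>-8)&(P[...,1]<13)&(P[...,2]>8)&(P[...,2]<30)
q=P[m]
for x0 in (0,):
  for y0 in range(-6,10,2):
    r=np.hypot(q[:,0]-x0,q[:,1]-y0); print(y0,q[r<2.5][:,2].mean().round(2),(r<2.5).sum())
a=(d>0)&(abs(P[...,0])<14)&(P[...,1]>-25)&(P[...,1]<-8)&(abs(P[...,2]-15)<3); print("face",P[a][:,2].mean().round(2), "max near pin",np.percentile(q[:,2],[50,90,99,100]).round(2))
print(g[308:336:2,266:300:2])
print("drift head z"); h=P[(d>0)&(np.hypot(P[...,0],P[...,1])<25)&(P[...,2]>60)&(P[...,2]<130)]; print(len(h), np.percentile(h[:,2],[50,99]).round(1) if len(h) else "")
```

```text
-6 14.38 24
-4 14.49 26
-2 14.64 26
0 14.8 24
2 14.8 24
4 14.79 24
6 14.87 23
8 14.79 20
face 14.39 max near pin [14.54 14.92 24.43 26.05]
[[176 181 185 180 181 183 181 180 184 183 180 177 181 183 184 188 190]
 [175 179 185 179 181 185 184 184 190 189 186 166 167 170 156 134 135]
 [175 181 186 183 190 181 178 179 146 136 136 121 119 117 118 122 122]
 [173 191 145 132 135 126 123 119 122 120 121 123 123 124 123 125 124]
 [120 118 121 120 124 127 125 123 124 122 123 123 124 124 124 127 125]
 [123 121 123 121 125 129 125 113 115 117 122 123 121 121 122 126 127]
 [123 121 122 122 118  77  52  40  40  47  69 107 122 122 123 127 126]
 [122 120 122 114  59  31  32  33  34  33  32  36  94 123 123 126 125]
 [122 120 121  97  32  33  35  33  34  35  33  30  69 120 123 125 124]
 [121 119 121 108  41  34  35  36  35  36  34  34  83 123 123 125 123]
 [121 119 120 121  93  54  34  32  33  32  42  77 116 122 122 124 123]
 [122 119 119 119 123 121 103  88  87  92 113 123 118 119 121 124 123]
 [121 120 119 119 121 124 123 121 124 119 119 119 119 119 122 124 121]
 [108 114 118 120 122 123 122 121 122 117 118 120 119 120 119 108  90]]
drift head z
2399 [64.7 81.7]
```

Run:
```python
from jf import *
np.set_printoptions(linewidth=250)
z=np.load("wt.npz");g=cv2.cvtColor(z["f"],cv2.COLOR_RGB2GRAY)
print(g[246:262,206:224]); print(g[248:263,260:278])
z=np.load("wp.npz");f,d,K,W=[z[k] for k in "fdKW"]; g=cv2.cvtColor(f,cv2.COLOR_RGB2GRAY); print(g[317:333,270:294]); print(f[324,270:294:2].tolist())
P=(cloud(d,K,W)-O)@J*1000; print(P[324,270:294:3].round(1)); print(P[318:345:3,281].round(1))
f,d,K,W=shot("top"); P=(cloud(d,K,W)-O)@J*1000
m=(d>0)&(np.hypot(P[...,0],P[...,1])<25)&(P[...,2]>80)&(P[...,2]<125); q=P[m]; print("top: head",len(q),np.percentile(q[:,2],[5,50,95]).round(1) if len(q) else "", q.mean(0).round(1))
```

```text
[[238 233 226 222 223 219 211 212 220 228 226 229 230 228 227 231 232 229]
 [238 233 227 229 230 226 216 213 222 233 230 230 228 226 226 229 231 232]
 [242 239 236 237 234 217 201 189 189 207 214 221 223 225 227 229 234 236]
 [240 240 240 239 205 141 104  93  92 109 140 178 203 220 227 231 238 240]
 [222 233 237 214 145  77  67  78  76  69  72 106 159 204 222 229 236 237]
 [200 213 207 161  90  83 117 136 133 114  87  71 109 179 220 229 234 236]
 [205 207 179 110  77 114 144 152 150 144 128  89  79 158 219 231 232 234]
 [207 207 174  91  82 127 148 149 148 151 144 111  76 140 206 223 225 227]
 [197 195 165  94  83 125 148 151 149 150 144 111  74 124 185 203 208 211]
 [193 193 175 124  84 110 139 149 149 143 127  93  80 139 187 197 200 201]
 [193 194 190 159  99  80 106 127 129 114  85  72 108 163 194 198 199 201]
 [191 193 194 182 146  95  72  75  76  69  71 104 154 188 197 197 198 201]
 [191 193 193 195 184 156 126 112 113 113 128 161 190 196 195 196 198 200]
 [192 191 194 196 199 196 189 187 187 186 187 192 197 195 194 196 199 201]
 [192 191 192 195 199 199 198 197 199 198 194 195 
[... 2671 characters left out ...]
118 118 119 120 119 120 118 118 119 119]
 [119 119 118 120 121 123 123 122 120 121 120 122 121 119 117 118 118 120 119 118 117 120 120 121]]
[[127, 118, 117], [88, 82, 83], [32, 30, 33], [36, 34, 36], [36, 33, 35], [36, 34, 37], [36, 34, 36], [36, 35, 37], [36, 34, 37], [33, 31, 33], [90, 83, 83], [129, 120, 120]]
[[ 8.5  5.6 14.1]
 [ 6.2  3.1 15.7]
 [ 4.1  3.5 15.5]
 [ 2.   5.  14.5]
 [-0.2  3.6 15.4]
 [-2.3  4.  15.2]
 [-4.5  4.4 14.9]
 [-6.6  4.2 15. ]]
[[  0.5  -3.3  15.2]
 [  0.5   0.4  15.1]
 [  0.5   4.4  14.8]
 [  0.5   7.1  15.5]
 [  0.5  13.   14.1]
 [  0.5  14.6  15.6]
 [  0.5 -16.7  38.1]
 [  0.5 -16.8  40.3]
 [  0.5 -17.4  42.7]]
top: head 59 [ 93.3  99.8 105.5] [-1.9  2.3 99.6]
```

Run:
```python
from jf import *
A=[]
for i in range(16): f,d,K,W=shot("wrist"); A.append(np.where(d>0,d,np.nan))
d=np.nanmean(np.array(A),0); P=(cloud(d,K,W)-O)@J*1000
for y0 in range(-9,14,3):
    print(y0,[ (lambda q:(round(float(q[:,2].mean()),2),len(q)))(P[(np.hypot(P[...,0]-x0,P[...,1]-y0)<2)&(abs(P[...,2]-15)<4)]) for x0 in (-15,-12,-9,-6,-3,0,3,6,9,12,15)])
```

```text
-9 [(14.56, 16), (14.65, 15), (14.65, 14), (14.62, 16), (14.69, 16), (14.66, 14), (14.67, 15), (14.68, 14), (14.68, 14), (14.69, 16), (14.68, 15)]
-6 [(14.61, 16), (14.64, 16), (14.62, 17), (14.7, 15), (14.67, 16), (14.68, 16), (14.69, 15), (14.66, 14), (14.67, 15), (14.7, 15), (14.7, 15)]
-3 [(14.59, 14), (14.66, 16), (14.64, 15), (14.62, 15), (14.71, 18), (14.83, 20), (14.78, 20), (14.72, 14), (14.71, 14), (14.71, 17), (14.69, 15)]
0 [(14.56, 15), (14.67, 17), (14.68, 15), (14.77, 16), (15.01, 16), (15.11, 16), (15.03, 17), (14.78, 14), (14.67, 13), (14.67, 14), (14.68, 15)]
3 [(14.56, 15), (14.62, 15), (14.65, 12), (14.86, 14), (15.08, 15), (15.11, 15), (15.11, 15), (14.92, 13), (14.74, 14), (14.68, 17), (14.67, 14)]
6 [(14.61, 12), (14.68, 13), (14.67, 13), (14.85, 13), (15.02, 15), (15.09, 16), (15.07, 15), (14.88, 14), (14.69, 13), (14.69, 13), (14.67, 14)]
9 [(14.56, 10), (14.65, 14), (14.67, 13), (14.69, 13), (14.9, 12), (15.06, 12), (15.04, 9), (14.75, 12), (14.69, 14), (14.69, 14), (14.61, 13)]
12 [(13.93, 6), (14.66, 13), (14.73, 12), (14.69, 13), (14.98, 15), (14.72, 14), (14.96, 16), (14.71, 12), (14.64, 14), (14.66, 13), (14.53, 7)]
```

Request:
{"fn": "send_rows", "kwargs": {"steps": "1 -0.015 0 0.025 0 0 0;1 -0.015 0 0.03 0 0 0;1 -0.01 0 0.03 0 0 0;1 0 0 0 0 0 0;1 0 0 0 0 0 0"}}

```text
clock: 22.82
eef_pos: [0.3971, 0.065, 0.2077]
tool_rot: [0.116, 0.945, 0.242, 0.188]
ft_force: [0.5, 0.2, 0.0]
grip_width: 0.0853
grasp_force: 0.0
```

Run:
```python
from jf import *
st()
f,d,K,W=shot("top"); P=cloud(d,K,W); m=(d>0)&(np.hypot(P[...,0]-.51,P[...,1]-.315)<.03)&(P[...,2]>.06); print("mallet head",P[m].mean(0).round(3),P[m][:,2].max().round(3))
print(job_done())
```

```text
t 22.82 pos [0.3971 0.065  0.2077] jig mm [ -37.4 -135.   143.9] rotvec to go [0.0464 0.301  0.1748] q [-0.22 -0.22 -0.7   0.73  0.51  0.12] F [0.5 0.2 0. ] Fjig [-0.3  0.5 -0.1] w 0.0853
mallet head [0.51  0.312 0.085] 0.099
the job is handed in; nothing more can be done
None
```

The job is handed in at about 23 s: the open fob is seated in the jig, depth readings put its pin flush to within about 0.4 mm, the drift is back at rest, the mallet stands on the desk, and the other two fobs are still in the tray. During the blows the mallet pivoted about 11° in the grip; the highest wrist force I read was about 26 N, read only at the end of each call, so impact peaks went unread.

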